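# Pop the stamping die out of its holder and trap it on the ledge

## Task

Press the red ejector button of the die holder down with one finger, and when the brass sweet-stamping die pops out of its pocket, trap it with the other finger on the steel ledge, a few centimetres out, before it slides off the end. Nothing is grasped or lifted, and the dish, the jar and the blue spare die are left alone. Finish while holding: one finger keeps the button fully down and the other still blocks the die, which lies flat and at rest on the ledge, pressed against the finger by its spring.

Things in the scene. Friction and masses are not known exactly. Their poses are not given: they have to be found in the camera images.
- die_holder: Fixed holder, base 235 x 150 x 12 mm. Origin on the table under the ledge's centre line, z up. Along its x axis: cream pusher housing (64 mm high) at x above 0.065, die pocket, then a steel ledge (60 mm wide, top z = 0.036, rails 6 mm higher at y = +-0.0235). The die pops out towards -x; the red button is on the +y side.
- pocket (a point): Where the die's underside centre sits at home: x = 0.030, y = 0, z = 0.036 in the holder. Cream cheeks, 22 mm above the ledge, beside it end at x = 0.006. A blue spring pusher behind pushes the die to -x with 2.5 N over 100 mm. A steel catch bar in front of the die, 8 mm above the ledge, is one piece with the button and sinks with it.
- ledge_end (a point): Centre of the ledge's open end, on its top (x = -0.055, y = 0, z = 0.036 in the holder). Released, the die runs out at up to about 0.2 m/s and falls off here within half a second, unless a finger already stands in its way over the ledge.
- die: Loose brass stamping die, upright disc 44 mm across, 24 mm high, flower on top, about 0.2 kg, slick on the ledge. Origin: centre of its underside. At home its front is at x = 0.008 in the holder. Trapped well, it has come 10 to 70 mm out from home (20 to 40 is good); past about 80 mm it tips off the end.
- ejector_button (a joint): Travel of the red button straight down, m: 0 up, 0.010 fully down; springs back when let go. About 1.5 N starts it, about 3.5 N holds it fully down, and 4 to 5 N is enough to press it home; the catch lets the die go at about 0.008.
- button_top (a point): Centre of the red button's square top (36 x 36 mm); moves with it. At x = -0.030, y = 0.064 in the holder; 56 mm above the table when up, 46 when fully down. A second fingertip level with it is then 10 mm above the ledge: clear of the rails, below the die's top (24 mm above the ledge).
- ledge_mid (a point): Point on the ledge's top, on its centre line, straight across from the button (x = -0.030, y = 0, z = 0.036 in the holder; 64 mm from the button's centre): a good place for the trapping finger, whose centre may be up to 12 mm off the line.
- spare_die: Bystander: loose blue plastic spare die, an upright disc 36 mm across, 30 mm high; origin at the centre of its underside.
- dish: Bystander: loose shallow cream dish, 100 mm across, 22 mm high; origin at the centre of its underside.
- jar: Bystander: loose amber jar with a white lid, 52 mm across, 75 mm high; origin at the centre of its underside.
Things that resemble listed ones, but are neither listed nor needed, are in the scene too. There is more than one size of the die; the one meant has the size given above.

How it is judged:
By the outcome, as a careful person would: the job done as asked, in the order asked, and still so for the second after the job is handed in, while the arm keeps its last pose, push and grip.
It also fails if it takes over 32 s, if anything falls off the work surface, if the arm or the gripper's body presses on something with over 40 N, if the wrist force passes 120 N, or if a joint passes its speed limit or range.

## Robot

A 7-joint arm with a two-finger parallel gripper is mounted at the origin on the work surface. World frame = base frame: x ahead of the robot, y to its left, z up, the work surface at z = 0. Lengths are in m, angles in rad, forces in N, time in s.
With the tool pointing down it reaches from about 0.425 to 0.825 m from the base axis. Payload 3.6 kg.
Tool frame: the origin (TCP) lies where the fingers leave the gripper's body, on its centre line; the fingertips stand 73 mm ahead of it and the grasp point (between the pads) lies 54 mm ahead of it (pinch_z is the distance from the TCP to the grasp point, in m); x points along the fingers, y is the direction in which the jaws open and shut, and the axes are right-handed (so a half turn about x gives the same grasp; the last joint's range is limited). The gripper opens to 85 mm and grips with 20 to 120 N. Pads are 22 mm wide; open, the fingers measure 114 mm over their backs; the gripper's body (76 mm by 85 mm) begins 54 mm behind the grasp point. The pads swing forward as they close: fully open they stand 13 mm farther back than shut.
Start: joints at [1.23, 0.615, -0.013, 1.423, 0.008, 1.103, -0.04], TCP at [0.201, -0.618, 0.304] pointing down, gripper open.
Joint ranges: [-3.12, 3.12], [-0.3, 2.06], [-1.34, 1.32], [0.26, 2.42], [-1.36, 4.5], [0.01, 1.98], [-2.84, 2.84]. Speed limits (rad/s): [2.79, 2.79, 3.14, 3.14, 3.14, 3.14, 3.14].

## Interface

Orientations are given as a unit quaternion [w, x, y, z].
In Python, from workcell import * gives the robot as it stands.
- The arm moves only by the tool arm_command, never from a script. Its arguments are lists of equal length, an entry for each row: "translation": the shift along the world's x, y, z in mm, a list of three; "roll": the turn about the world's z in degrees. A call has 1 to 20 rows; each row is the pose to reach, as a shift and turn from the pose measured when the call began; what a row does not reach only later rows make up. A row lasts 1/12 s, in which the tool goes at most 41.7 mm and 7.16 degrees, less where a joint would pass 70% of its speed; a pose out of reach is approached as far as the arm can. A call with a gripper value outside its range is refused whole. "hand" is the opening, from -1 (shut) to 1 (fully open), set as the call begins (left out, the last holds). The fingers move at their own pace and stop on an object; "newtons" is the grip in N (left out, the last holds). Time passes only in rows, so rows that repeat a pose let the fingers close. It gives the time, the measured TCP pose, the force and the opening at its end, in the units of the state.
- get_obs(): the state, without advancing time (a new reading comes with each control period).
- snapshot(name): name is "scene" or "top"; returns a dict with "pixels" (384x512x3 uint8, red, green, blue), "fx", "fy", "cx", "cy" (pixels), "position" and "attitude" of the camera in the world. Camera axes: x right, y up, looking along -z (the intrinsics and any distortion apply to the point x, -y, -z); pixel columns grow to the right and rows downward; lengths in m; the calibration is good to about 2 mm. A picture is of the moment at which its call begins. There is no depth.
- hand_in(): hands the job in, once; it reports no verdict.
The state is a dict: "t": time; "joint_positions": joint angles; "qd": joint speeds; "tau": joint torques, N m; "position": TCP position; "orientation": TCP orientation; "contact_force": force on the tool from outside, world axes, zero at the start; "torque": the same for the moment, N m; "finger_gap": finger opening in m.
Only numpy, scipy, OpenCV 4.12 (cv2) and the standard library are available. Lean on these libraries where they do the work, as an engineer would, in place of code of your own. Each camera call takes 0.05 s, during which the arm holds its last target. There are 200 camera calls.

## Working session

There is one attempt and no reset: what is moved stays moved. The work goes in short steps, Python scripts to look and compute and a tool call to move; the robot and the scene stay as the last step left them, time stands still between calls to the robot, and variables do not carry over. Pictures are saved under pics/ and viewed, about 8 in all and at most 12, crops included, and the job is handed in when it is done.

Besides the shell and the picture viewer there is one more tool, called by a JSON object that holds its "api" and its "payload". arm_command: Moves the arm, as the interface text tells. Its arguments: {"type":"object","properties":{"translation":{"type":"array","items":{"type":"array","items":{"type":"number"}}},"roll":{"type":"array","items":{"type":"number"}},"hand":{"type":"number"},"newtons":{"type":"number"}},"required":["translation","roll"]}

```bash
mkdir -p pics; ls; cat > h.py <<'E'
from workcell import *
import numpy as np, cv2
def snap(name,fn):
    s=snapshot(name); cv2.imwrite('pics/'+fn+'.png',s['pixels'][:,:,::-1]); np.save('pics/'+fn+'.npy',s,allow_pickle=True); return s
E
python3 - <<'E'
from h import *
for n in ('scene','top'):
    s=snap(n,n+'0'); print({k:v for k,v in s.items() if k!='pixels'})
a=np.hstack([cv2.imread('pics/scene0.png'),cv2.imread('pics/top0.png')]);
print(get_obs())
E
```

```text
pics
{'fx': 479.9545177319547, 'fy': 479.9545177319547, 'cx': 258.3055421344933, 'cy': 189.33276475519193, 'position': array([1.14772414, 0.2473231 , 0.74626401]), 'attitude': array([0.52284904, 0.18715334, 0.26643185, 0.78779222])}
{'fx': 447.1584831028833, 'fy': 447.1584831028833, 'cx': 251.64045826722563, 'cy': 184.2862439524217, 'position': array([0.5208215 , 0.05060851, 0.9133383 ]), 'attitude': array([ 0.713383  ,  0.06104096, -0.06429657, -0.69514361])}
{'t': 0.1, 'joint_positions': array([ 1.23049795,  0.61585021, -0.01264954,  1.42475536,  0.00811094,
        1.10341395, -0.04038381]), 'qd': array([-0.0002984 , -0.00090384,  0.00127178, -0.00386144,  0.00127766,
       -0.00059107,  0.00077205]), 'tau': array([ 2.02820513e-03, -4.70379174e+01,  2.60761734e-01, -1.71569306e+01,
        1.01571745e-02,  5.93160308e-03, -4.44487668e-06]), 'position': array([ 0.20050194, -0.61774978,  0.30283018]), 'orientation': array([-0.10970071, -0.69827548, -0.11135825,  0.69855311]), 'contact_force': array([-0.25231747, -0.52338453,  1.03657638]), 'torque': array([-0.0183847 , -0.0010385 ,  0.00034066]), 'finger_gap': 0.08568718321381327}
```

View pics/scene0.png

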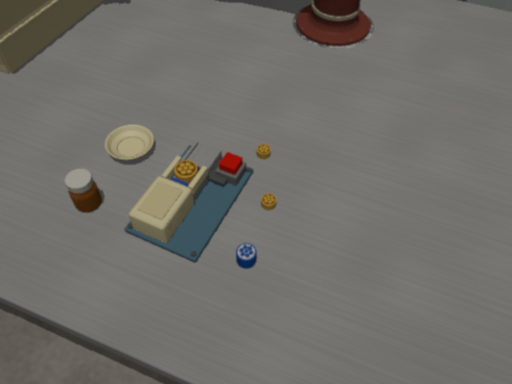

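View pics/top0.png

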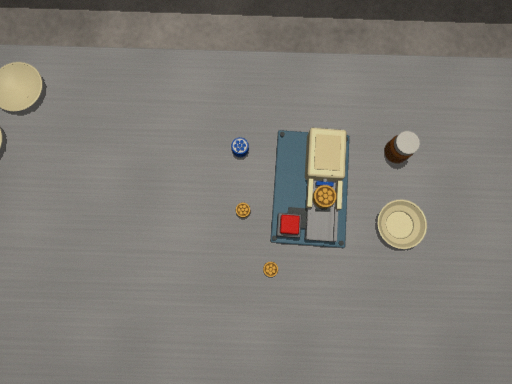

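The scene view shows the holder with its brass die at (186,170) and red button at (231,163). In the top view the die is at (325,196) and the button at (290,225). These could be mistaken for the die: small brass dies at top (243,210) and (271,269), and the blue spare at (240,147). I choose the larger one seated between the cheeks at (325,196).

```bash
cat >> h.py <<'E'
from scipy.spatial.transform import Rotation as R
def ray(s,u,v):
    q=s['attitude']; M=R.from_quat([q[1],q[2],q[3],q[0]]).as_matrix()
    d=M@np.array([(u-s['cx'])/s['fx'],-(v-s['cy'])/s['fy'],-1.0]); return np.array(s['position']),d
def onz(s,u,v,z):
    p,d=ray(s,u,v); return p+d*(z-p[2])/d[2]
def tri(s1,a,s2,b):
    p,d=ray(s1,*a); q,e=ray(s2,*b)
    t=np.linalg.lstsq(np.c_[d,-e],q-p,rcond=None)[0]; x,y=p+d*t[0],q+e*t[1]; return (x+y)/2,np.linalg.norm(x-y)
def proj(s,P):
    q=s['attitude']; c=R.from_quat([q[1],q[2],q[3],q[0]]).inv().apply(np.array(P)-s['position'])
    return s['cx']-s['fx']*c[0]/c[2], s['cy']+s['fy']*c[1]/c[2]
def blobs(s,lo,hi,amin=30):
    h=cv2.cvtColor(s['pixels'],cv2.COLOR_RGB2HSV); m=cv2.inRange(h,lo,hi)
    n,l,st,c=cv2.connectedComponentsWithStats(m)
    return [(tuple(c[i].round(1)),st[i].tolist(),l==i) for i in range(1,n) if st[i,4]>=amin]
E
python3 - <<'E'
from h import *
S,T=[np.load(f'pics/{n}0.npy',allow_pickle=True).item() for n in('scene','top')]
for nm,lo,hi in(('red',(0,200,190),(4,255,255)),('brass',(8,170,90),(22,255,255)),('plate',(95,90,30),(112,200,110))):
    for n,s in(('S',S),('T',T)):
        for c,st,m in blobs(s,lo,hi):
            print(nm,n,c,st, cv2.minAreaRect(np.argwhere(m)[:,::-1].astype(np.float32)) )
cr=T['pixels'][120:260,260:360,::-1]; cr2=S['pixels'][130:270,110:270,::-1]
cv2.imwrite('pics/crop.png',np.hstack([cv2.resize(cr,None,fx=3,fy=3,interpolation=2),cv2.resize(cr2,None,fx=3,fy=3,interpolation=2)]))
E
```

```text
red T (np.float64(289.3), np.float64(223.5)) [282, 216, 16, 16, 224] ((289.5, 223.5), (15.0, 15.0), 90.0)
brass S (np.float64(263.2), np.float64(150.8)) [258, 145, 12, 13, 128] ((263.5, 151.0), (12.0, 11.0), 90.0)
brass S (np.float64(185.4), np.float64(170.1)) [175, 161, 23, 21, 336] ((185.10000610351562, 169.8000030517578), (20.57182502746582, 19.230182647705078), 26.56505012512207)
brass S (np.float64(268.2), np.float64(201.2)) [262, 195, 13, 14, 155] ((268.0, 201.5), (13.0, 12.0), 90.0)
brass T (np.float64(324.4), np.float64(195.7)) [314, 186, 22, 21, 321] ((324.5, 196.0), (20.0, 21.0), 90.0)
brass T (np.float64(242.8), np.float64(209.7)) [237, 203, 13, 14, 118] ((243.0, 209.5), (13.0, 12.0), 90.0)
brass T (np.float64(270.4), np.float64(268.4)) [264, 262, 14, 14, 117] ((270.3000183105469, 268.6000061035156), (12.965337753295898, 12.965337753295898), 18.434947967529297)
plate S (np.float64(201.1), np.float64(218.6)) [126, 172, 126, 89, 2820] ((200.13888549804688, 221.55386352539062), (61.84511947631836, 137.3509063720703), 60.478641510009766)
plate S (np.float64(245.5), np.float64(262.4)) [236, 255, 20, 13, 37] ((245.5, 261.0), (12.0, 19.0), 90.0)
```

View pics/crop.png

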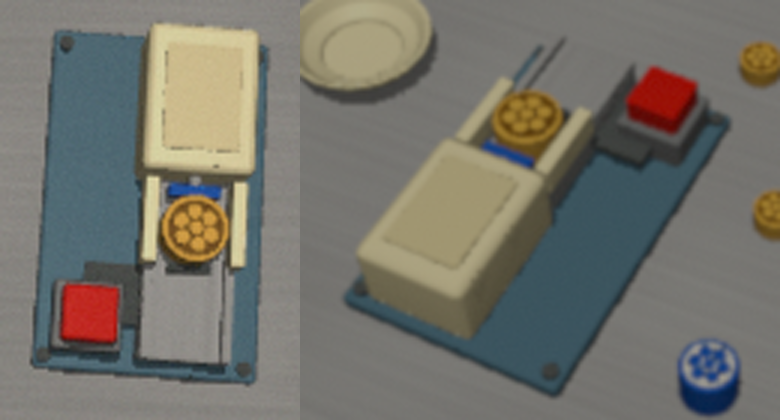

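The crop confirms it: the large flower die sits in the pocket behind the catch bar, with the button at the lower left (top view). The plate corners in the left crop are (55,31), (268,45), (255,383) and (33,369).

```bash
python3 - <<'E'
from h import *
S,T=[np.load(f'pics/{n}0.npy',allow_pickle=True).item() for n in('scene','top')]
b,e=tri(T,(290,224),S,(231,161.3)); print('button tri',b,e)
print('button z56',onz(T,290,224,.056))
d,e=tri(T,(324.8,196),S,(185.7,169)); print('die top tri',d,e, onz(T,324.8,196,.060))
C=[onz(T,260+u/3,120+v/3,.012)[:2] for u,v in((55,31),(268,45),(255,383),(33,369))]
C=np.array(C);print(C)
for i in range(4): print(np.linalg.norm(C[i]-C[i-1]))
ax=(C[0]-C[3]+C[1]-C[2]); print('yaw holder x',np.degrees(np.arctan2(ax[1],ax[0])))
ay=(C[0]-C[1]+C[3]-C[2]); print('yaw from y',np.degrees(np.arctan2(ay[1],ay[0]))-90)
v=d[:2]-b[:2]; print('yaw from die-button',np.degrees(np.arctan2(v[1],v[0])-np.arctan2(-.064,.060)),np.linalg.norm(v))
o=get_obs();q=o['orientation'];M=R.from_quat([q[1],q[2],q[3],q[0]]).as_matrix();print('tool axes\n',M.round(3))
E
```

```text
button tri [ 0.59929271 -0.02623098  0.05068121] 0.002464674013300553
button z56 [ 0.59921546 -0.02692111  0.056     ]
die top tri [ 0.6550269  -0.09333448  0.05661841] 0.0010460544292601231 [ 0.65469204 -0.09326211  0.06      ]
[[ 0.79876904 -0.00447365]
 [ 0.79270043 -0.15319774]
 [ 0.55875153 -0.14140962]
 [ 0.5642236   0.00675122]]
0.23481388258768512
0.14884785046451232
0.23424570389257443
0.14826185116405566
yaw holder x -2.812175551164703
yaw from y -2.2261141739245005
yaw from die-button -3.440369101021406 0.08723061226537386
tool axes
 [[-0.001  0.309 -0.951]
 [ 0.002 -0.951 -0.309]
 [-1.    -0.002  0.   ]]
```

{"api": "arm_command", "payload": {"translation": [[4,6,0],[16,22,-2],[36,50,-4],[60,84,-7],[83,117,-10],[107,151,-13],[131,184,-16],[155,218,-19],[179,252,-22],[202,285,-25],[226,319,-28],[250,352,-31],[274,386,-34],[298,419,-37],[322,453,-40],[345,486,-43],[365,514,-46],[381,537,-48],[393,553,-50],[397,559,-50]], "roll": [0,-1,-2,-3,-4,-5,-6,-7,-9,-10,-11,-13,-14,-15,-17,-18,-19,-20,-20.5,-20.6], "hand": 0.18}}

```text
t: 1.77
position: [0.5986, -0.0533, 0.2519]
orientation: [0.016, -0.707, 0.012, 0.707]
contact_force: [-0.2, 0.1, 0.1]
finger_gap: 0.0503
```

{"api": "arm_command", "payload": {"translation": [[-0.5,-3,-10],[-1,-5.5,-35],[-1,-5.5,-65],[-1,-5.5,-85],[-1,-5.5,-95],[-1,-5.5,-97],[-1,-5.5,-97]], "roll": [0,0,0,0,0,0,0]}}

```text
t: 2.35
position: [0.597, -0.0601, 0.1546]
orientation: [0.016, -0.706, 0.013, 0.708]
contact_force: [1.0, 0.3, 0.4]
finger_gap: 0.0498
```

```bash
python3 - <<'E'
from h import *
o=get_obs();q=o['orientation'];M=R.from_quat([q[1],q[2],q[3],q[0]]).as_matrix();print(o['position'],M.round(3),o['contact_force'],o['finger_gap'])
S=snap('scene','S1');T=snap('top','T1')
cr=T['pixels'][120:260,260:360,::-1]; cr2=S['pixels'][80:220,130:290,::-1]
cv2.imwrite('pics/crop1.png',np.hstack([cv2.resize(c,None,fx=3,fy=3,interpolation=2) for c in(cr,cr2)]))
E
```

```text
[ 0.59704731 -0.06005672  0.15458953] [[-0.001 -0.041 -0.999]
 [ 0.005 -0.999  0.041]
 [-1.    -0.005  0.002]] [1.03692816 0.30166044 0.4496636 ] 0.04979662837818271
```

View pics/crop1.png

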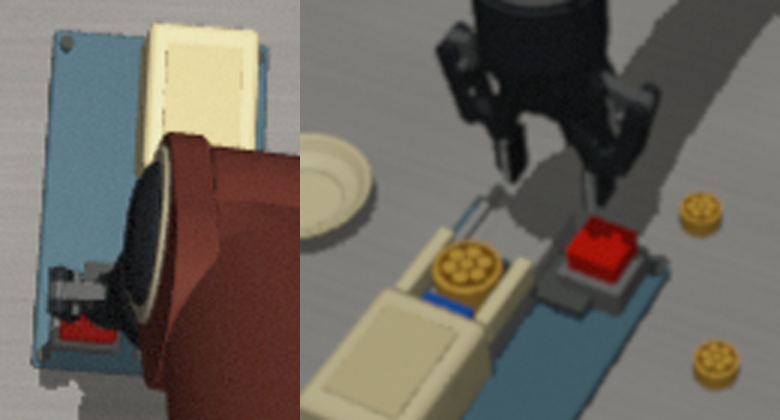

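```bash
python3 - <<'E'
from h import *
S=np.load('pics/S1.npy',allow_pickle=True).item()
for z in(.082,.088):
    a,b=onz(S,229.3,148.3,z),onz(S,200.7,141,z); print(a,b,a-b)
for z in(.056,.046): print('button',onz(S,231,161.3,z))
for P in((.5986,-.0265,.0546+.03),(.5955,-.0905,.0846)): print(proj(S,P))
E
```

```text
[ 0.59542305 -0.0291803   0.082     ] [ 0.59984362 -0.08690567  0.082     ] [-0.00442056  0.05772538  0.        ]
[ 0.60041174 -0.02668277  0.088     ] [ 0.60479238 -0.08388674  0.088     ] [-0.00438064  0.05720397  0.        ]
button [ 0.60320349 -0.02293496  0.056     ]
button [ 0.5953149  -0.02685025  0.046     ]
(np.float64(229.8507048246565), np.float64(148.91601495130612))
(np.float64(199.93161959655737), np.float64(137.98582633932577))
```

{"api": "arm_command", "payload": {"translation": [[0,0,-8],[0,0,-16],[0,0,-22],[0,0,-25],[0,0,-25],[0,0,-25]], "roll": [0,0,0,0,0,0]}}

```text
t: 2.95
position: [0.5981, -0.0594, 0.1309]
orientation: [-0.016, 0.707, -0.012, -0.706]
contact_force: [0.9, -0.3, -0.4]
finger_gap: 0.0501
```

{"api": "arm_command", "payload": {"translation": [[0,0,-1],[0,0,-2],[0,0,-3],[0,0,-4],[0,0,-4]], "roll": [0,0,0,0,0]}}

```text
t: 3.37
position: [0.598, -0.0594, 0.1267]
orientation: [-0.016, 0.707, -0.012, -0.707]
contact_force: [-0.2, 0.1, 0.3]
finger_gap: 0.0506
```

{"api": "arm_command", "payload": {"translation": [[0,0,-1],[0,0,-2],[0,0,-3],[0,0,-4],[0,0,-4],[0,0,-4]], "roll": [0,0,0,0,0,0]}}

```text
t: 3.87
position: [0.5982, -0.0594, 0.1229]
orientation: [-0.016, 0.708, -0.012, -0.706]
contact_force: [-1.0, -0.8, 3.2]
finger_gap: 0.0501
```

{"api": "arm_command", "payload": {"translation": [[0,0,-1],[0,0,-2],[0,0,-3],[0,0,-3],[0,0,-3]], "roll": [0,0,0,0,0]}}

```text
t: 4.28
position: [0.5982, -0.0595, 0.1198]
orientation: [-0.016, 0.708, -0.012, -0.706]
contact_force: [-0.9, 0.3, 2.6]
finger_gap: 0.0505
```

```bash
python3 - <<'E'
from h import *
import time
F=[]
for i in range(5):
    S=snap('scene','S2');o=get_obs();F.append(o['contact_force'])
print(np.round(F,1),o['position'])
cv2.imwrite('pics/crop2.png',cv2.resize(S['pixels'][100:220,150:290,::-1],None,fx=5,fy=5,interpolation=2))
E
```

```text
[[-0.7  0.2  2.3]
 [-0.8  0.3  3.1]
 [-0.7  0.5  2.6]
 [-1.3  0.3  2.5]
 [-0.4  0.1  2.6]] [ 0.59819875 -0.05937589  0.11981751]
```

View pics/crop2.png

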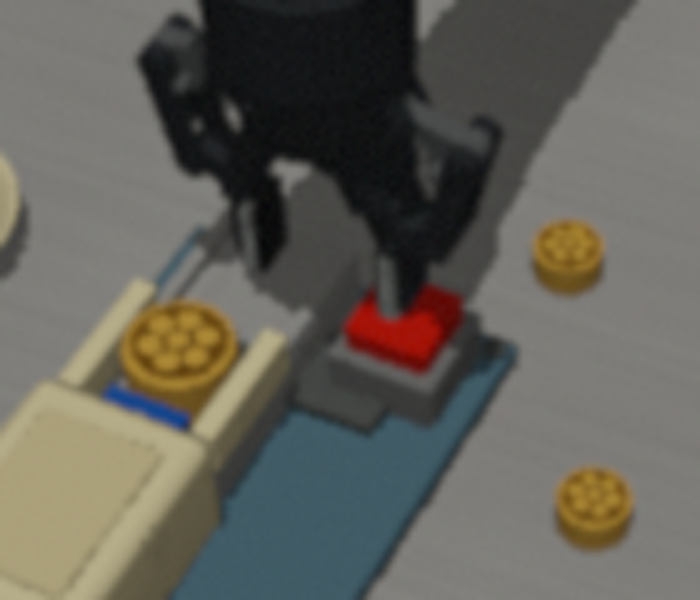

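The finger is on the red button, which is partly down. The other finger stands over the ledge at crop (262,265), and the die is still home at (180,345). I'll press on.

{"api": "arm_command", "payload": {"translation": [[0,0,-1.2],[0,0,-2.4],[0,0,-3.6],[0,0,-4.8],[0,0,-4.8],[0,0,-4.8]], "roll": [0,0,0,0,0,0]}}

```text
t: 5.03
position: [0.5982, -0.0594, 0.1154]
orientation: [-0.016, 0.708, -0.012, -0.706]
contact_force: [-2.1, -0.0, 6.0]
finger_gap: 0.0502
```

```bash
python3 - <<'E'
from h import *
F=[]
for i in range(6):
    S=snap('scene','S3');o=get_obs();F.append(o['contact_force'])
print(np.round(F,1),o['position'])
for c,st,m in blobs(S,(8,170,90),(22,255,255)):print(c,st)
cv2.imwrite('pics/crop3.png',cv2.resize(S['pixels'][100:220,150:290,::-1],None,fx=5,fy=5,interpolation=2))
E
```

```text
[[-2.2  0.5  5.8]
 [-1.9 -0.4  5.5]
 [-1.3  0.6  7.1]
 [-1.9 -1.2  4.7]
 [-1.8  0.5  5.2]
 [-1.8 -0.1  5.6]] [ 0.59815638 -0.0594593   0.11541442]
(np.float64(263.2), np.float64(150.8)) [258, 145, 12, 13, 126]
(np.float64(193.0), np.float64(160.3)) [182, 151, 22, 21, 327]
(np.float64(76.4), np.float64(195.9)) [70, 193, 16, 6, 40]
(np.float64(268.2), np.float64(201.2)) [262, 195, 13, 14, 155]
```

View pics/crop3.png

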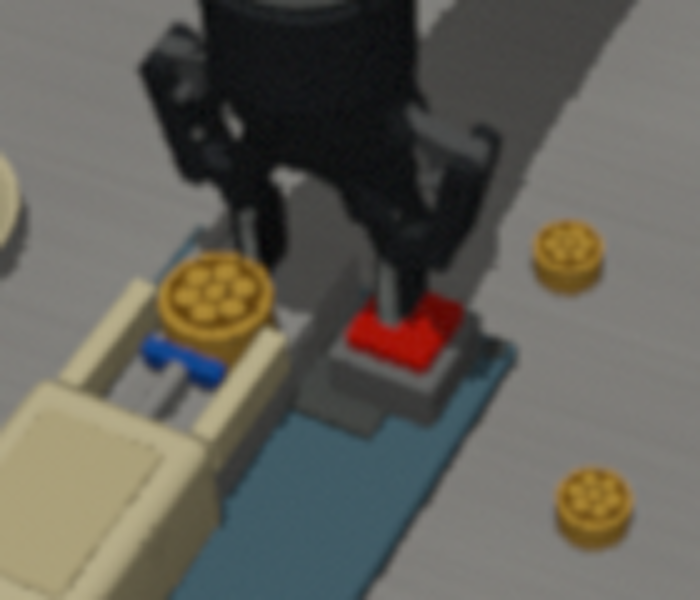

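The die has popped out against the finger at crop (215,295), with the blue pusher behind it. The button is flush down. I'll check that it stays that way.

{"api": "arm_command", "payload": {"translation": [[0,0,-0.3],[0,0,-0.3],[0,0,-0.3],[0,0,-0.3],[0,0,-0.3],[0,0,-0.3]], "roll": [0,0,0,0,0,0]}}

```text
t: 5.83
position: [0.5981, -0.0595, 0.1154]
orientation: [-0.017, 0.708, -0.013, -0.706]
contact_force: [-2.0, -0.1, 6.2]
finger_gap: 0.0505
```

```bash
python3 - <<'E'
from h import *
A,B=np.load('pics/S2.npy',allow_pickle=True).item(),snap('scene','S4')
f=lambda s:[c for c,st,m in blobs(s,(8,170,90),(22,255,255)) if st[4]>200][0]
a,b=f(A),f(B);print(a,b,onz(B,*b,.06)-onz(A,*a,.06))
def red(s): return cv2.minAreaRect(np.argwhere(cv2.inRange(cv2.cvtColor(s['pixels'],cv2.COLOR_RGB2HSV),(0,200,60),(4,255,255)))[:,::-1].astype(np.float32))
S0=np.load('pics/scene0.npy',allow_pickle=True).item()
print([blobs(s,(0,220,120),(5,255,255),20)[-1][1] for s in(S0,A,B)])
print(np.round([ (snapshot('scene'),get_obs()['contact_force'])[1] for _ in range(6)],1),get_obs()['position'],get_obs()['t'])
E
```

```text
(np.float64(185.3), np.float64(170.2)) (np.float64(192.9), np.float64(160.3)) [-0.027529    0.00166569  0.        ]
[[220, 153, 21, 17, 217], [220, 161, 18, 11, 119], [220, 162, 18, 11, 114]]
[[-0.9  0.3  5.4]
 [-1.8  0.4  4.7]
 [-1.7 -0.9  6. ]
 [-1.5 -0.3  6.2]
 [-0.8  0.8  4.6]
 [-2.  -0.4  5.6]] [ 0.59813248 -0.05945255  0.1154288 ] 6.1833
```

```bash
python3 -c "
from workcell import *
print(hand_in())"
```

```text
the job is handed in; nothing more can be done
None
```

The job is done and handed in at about 6.2 s, with one finger holding the red button down and the other blocking the brass die on the ledge. With the fingers about 50 mm apart, I stood the trapping finger over the ledge first. Then I pressed the button slowly until the die popped out against that finger.

Last checks before handing in:
- **Die:** it has come about 27 mm out from home and did not move between pictures taken about 0.8 s apart. It looked flat in the last picture viewed. The sideways force of about 1.6 N is in the right direction for the spring, though below the nominal 2.5 N.
- **Button:** the upward force was about 5.5 N, above the 3.5 N needed to hold it. A further 0.3 mm of commanded press gave no more movement, so I take it to be on its stop. I judged full travel from force and height, not by measuring the button directly.
- **Other objects:** I never moved near the dish, the jar or the blue spare die, but I did not re-measure them at the end.
- **Disagreement:** the two-view button height came out at 51 mm against the stated 56 mm. I took the contact height from the force reading instead.

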